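Refit the washed gel sleeve on the lint roller and lay it in its cradle

TASK

Put the bedside lint roller back together: hold it by its wooden handle, thread its bare rod right through the washed gel sleeve lying on the drawer top until the sleeve sits against the collar, lift the sleeve on the rod and lay the roller in its wooden cradle, neck in one fork and tip in the other (either way round), so that the sleeve hangs clear. The gel is tacky, so do not touch the sleeve with the fingers or the hand, and leave the spectacle case, dome tray, battery caddy and charging dock where they are.

Things in the scene. Friction and masses are not known exactly. Their poses are not given: they have to be found in the camera images.
- roller_grip (a point): Lint roller, loose, 200 mm long, 0.13 kg. This point: centre of its flat-sided beech handle, 76 mm long (x), 24 mm wide (y), 40 mm high (z). x points along the roller's axis to the rod's tip, z up. Behind the rod come a collar (61 mm from here to its face) and a neck. At the start it lies level on handle and collar, axis 20 mm above the drawer top.
- roller_seat (a point): Point on the lint roller's axis 98.5 mm from roller_grip towards the tip and 37.5 mm beyond the collar's face; axes as roller_grip. A fully seated sleeve has its centre here, and the point lies half-way between the two places that rest in the cradle's forks (neck and tip, 51.5 mm to either side).
- roller_tip (a point): End of the lint roller's rod, 162 mm from roller_grip. Going back from it along -x: tip of 12 mm diameter (end rounded) for 24 mm, taper up to 24 mm diameter over the next 10 mm, white rod of 24 mm diameter for 67 mm, round collar of 40 mm diameter for 5 mm, steel neck of 12 mm diameter for 18 mm, then the handle (76 mm).
- sleeve_center (a point): Centre of the white gel sleeve, a short thick tube lying on its side, loose, 0.11 kg: 75 mm long, 64 mm outer diameter, 32 mm through bore, alike at both ends. x runs along the bore. Lying, the centre is 32 mm above the drawer top. Pushed sideways it can roll; endways it slides at about 1 N. It has 4 mm of play round the rod and hangs 4 mm below the rod's axis.
- cradle_seat (a point): Wooden cradle, fixed: board 128 x 76 x 10 mm with two upright Y forks, 8 mm thick, 51.5 mm to either side of this point along x. Each fork is a 45-degree V notch open upwards, 48 mm wide at the mouth; arm ends 78 mm high. The point is half-way between the forks on the axis of a resting 12 mm bar, 62 mm above the drawer top. Same both ways round.
- case: Steel spectacle case, 160 (x) x 58 (y) x 36 mm high, loose; origin at the centre of its underside. Leave alone.
- tray: Green silicone tray with hearing aid domes, 110 (x) x 80 (y) x 16 mm high, loose; origin at the centre of its underside. Leave alone.
- caddy: Translucent grey lidded battery caddy, 94 (x) x 64 (y) x 61 mm high, loose; origin at the centre of its underside. Leave alone.
- dock: White charging dock with two wells and a round press button, 85 (x) x 120 (y) x 47 mm high, loose; origin at the centre of its underside. Leave alone.
Mind the look-alikes: they are no part of the job. What is shaped like the part that bears sleeve_center but pink or red is not meant.

How it is judged:
By the outcome, as a careful person would: the job done as asked, in the order asked, and still so for the second after the job is handed in, with the robot touching nothing.
It also fails if it takes over 66 s, if anything falls off the work surface, if the arm or the gripper's body presses on something with over 40 N, if the wrist force passes 120 N, or if a joint passes its speed limit or range.

ROBOT

A 6-joint arm with a two-finger parallel gripper is mounted at the origin on the work surface. World frame = base frame: x ahead of the robot, y to its left, z up, the work surface at z = 0. Lengths are in m, angles in rad, forces in N, time in s.
With the tool pointing down it reaches from about 0.425 to 0.95 m from the base axis. Payload 3.5 kg.
Tool frame: the origin (TCP) lies on the centre line of the jaws, within the pads' length; the fingertips stand 14 mm ahead of it and the grasp point (between the pads) lies 5 mm behind it (ctrl.finger_overhang is the distance from the TCP to the fingertips, in m); z points along the fingers, y is the line along which they close (so a half turn about z gives the same grasp; the last joint's range is limited). The gripper opens to 85 mm and grips with 20 to 120 N. Pads are 22 mm wide; open, the fingers measure 114 mm over their backs; the gripper's body (76 mm by 85 mm) begins 54 mm behind the grasp point. The pads swing forward as they close: fully open they stand 13 mm farther back than shut.
Start: joints at [0.978, 0.286, 1.577, -0, 1.279, -0.15], TCP at [0.289, 0.61, 0.245] pointing down, gripper open.
Joint ranges: [-2.77, 2.77], [-0.9, 2.22], [0.21, 2.48], [-1.53, 4.67], [0.24, 2.81], [-2.84, 2.84]. Speed limits (rad/s): [2.79, 2.79, 3.14, 3.14, 3.14, 3.14].

INTERFACE

Orientations are given as a unit quaternion [x, y, z, w].
In Python, from plant import ctrl gives the robot as it stands.
- The arm moves only by the tool send_rows, never from a script. Its argument "moves" is text: rows parted by semicolons, each of 7 numbers parted by spaces: the turn, a rotation vector about the tool's x, y, z in units of 360 degrees (1.0 is 360 degrees), then the shift along the tool's x, y, z in units of 20 cm (1.0 is 20 cm), then the gripper's target within -1 to 1 (fully open at 1, half-way at 0, shut at -1). A call has 1 to 12 rows; each row is the pose to reach, as a shift and turn from the pose commanded when the call began, along the tool's axes at that moment, turning the shorter way round; what a row does not reach only later rows make up. A row lasts 1/8 s, in which the tool goes at most 62.5 mm and 10.7 degrees, less where a joint would pass 70% of its speed; a pose out of reach is approached as far as the arm can. A call with a number of a shift or a turn outside -1 to 1 is refused whole. A call with a gripper value outside its range is refused whole. The fingers move at their own pace and stop on an object; "newtons" is the grip in N (left out, the last holds). Time passes only in rows, so rows that repeat a pose let the fingers close. It gives the time, the measured TCP pose, the force, the opening and the grip force at its end, in the units of the state.
- ctrl.get_state(): the state, without advancing time (a new reading comes with each control period).
- ctrl.read_camera(name): name is "scene" or "top"; returns a dict with "image" (384x512x3 uint8, red, green, blue), "fovy" (degrees; the focal length in pixels is half the picture's height over the tangent of half this angle, whatever the lens; pixels are square), "cx", "cy" (the principal point, pixels), "extrinsics" (4x4, takes a point from camera to world coordinates). Camera axes: x right, y up, looking along -z (the intrinsics and any distortion apply to the point x, -y, -z); pixel columns grow to the right and rows downward; lengths in m; the calibration is good to about 2 mm. A picture is of the moment at which its call begins. There is no depth.
- ctrl.sign_off(): hands the job in; it is judged then, once.
The state is a dict: "time": time; "qpos": joint angles; "dq": joint speeds; "joint_efforts": joint torques, N m; "eef_pos": TCP position; "tcp_rot": TCP orientation; "contact_force": force on the tool from outside, world axes, zero at the start; "wrist_torque": the same for the moment, N m; "opening": opening from 0.0 (shut) to 1.0 (fully open); "finger_force": force on a finger pad.
Only numpy, scipy, OpenCV 4.12 (cv2) and the standard library are available. Lean on these libraries where they do the work, as an engineer would, in place of code of your own. Each camera call takes 0.05 s, during which the arm holds its last target. There are 200 camera calls.

## Working session

There is one attempt and no reset: what is moved stays moved. The work goes in short steps, Python scripts to look and compute and a tool call to move; the robot and the scene stay as the last step left them, time stands still between calls to the robot, and variables do not carry over. Pictures are saved under pics/ and viewed, at most 10 in all, crops included, and the job is handed in when it is done.

Besides the shell and the picture viewer there is one more tool, called after ">>>" by a JSON object that holds its "method" and its "body", one argument or row to a line. send_rows: Moves the arm, as the interface text tells. Its arguments: {"type":"object","properties":{"moves":{"type":"string"},"newtons":{"type":"number"}},"required":["moves"]}

```bash
mkdir -p pics; ls; cat > h.py <<'E'
import numpy as np, cv2
from plant import ctrl
from scipy.spatial.transform import Rotation as R
def cam(n):
    c=ctrl.read_camera(n); c['f']=c['image'].shape[0]/2/np.tan(np.radians(c['fovy'])/2); return c
def ray(c,u,v):
    E=np.array(c['extrinsics']); d=E[:3,:3]@np.array([(u-c['cx'])/c['f'],-(v-c['cy'])/c['f'],-1]); return E[:3,3],d
def onz(c,u,v,z):
    o,d=ray(c,u,v); return o+d*(z-o[2])/d[2]
def proj(c,p):
    E=np.array(c['extrinsics']); q=E[:3,:3].T@(np.array(p)-E[:3,3]); return c['cx']+c['f']*q[0]/-q[2], c['cy']+c['f']*q[1]/q[2]
def save(c,n,box=None,s=1):
    im=c['image'][...,::-1]
    if box: im=im[box[1]:box[3],box[0]:box[2]]
    cv2.imwrite('pics/'+n,cv2.resize(im,None,fx=s,fy=s,interpolation=cv2.INTER_CUBIC))
E
python3 - <<'E'
from h import *
for n in('scene','top'):
    c=cam(n); save(c,n+'0.png',None,1.5); print({k:v for k,v in c.items() if k!='image'})
print(ctrl.get_state())
E
```

```text
pics
{'fovy': 56.74179071559627, 'cx': 253.11860887265468, 'cy': 193.94259187556452, 'extrinsics': array([[ 0.50409803, -0.72333072,  0.47188754,  0.88362912],
       [ 0.86363585,  0.4248987 , -0.27128253, -0.19408171],
       [-0.00427741,  0.54429198,  0.83888494,  0.80046275],
       [ 0.        ,  0.        ,  0.        ,  1.        ]]), 'f': np.float64(355.52811169371705)}
{'fovy': 55.50150091041292, 'cx': 259.2051366243415, 'cy': 193.67988492307543, 'extrinsics': array([[-0.02241882,  0.99616796, -0.08453874,  0.4245716 ],
       [-0.9997402 , -0.02268643, -0.00220608,  0.01058383],
       [-0.00411551,  0.08446731,  0.99641775,  0.97691427],
       [ 0.        ,  0.        ,  0.        ,  1.        ]]), 'f': np.float64(364.92037528255895)}
{'time': 0.1, 'qpos': array([ 9.77997286e-01,  2.87109726e-01,  1.57800897e+00,  2.31572336e-05,
        1.27864283e+00, -1.49991904e-01]), 'dq': array([-0.00045827, -0.00310138, -0.00257923, -0.00025971,  0.00106253,
       -0.0010116 ]), 'joint_efforts': array([ 1.07871154e-03, -4.07302666e+01, -2.93697739e+01, -1.36305980e-04,
        3.48833441e-03,  1.77822147e-05]), 'eef_pos': array([0.28886733, 0.60944225, 0.24407543]), 'tcp_rot': array([ 2.19602283e-01,  9.75588879e-01, -1.00647768e-03, -4.03887659e-04]), 'contact_force': array([ 0.04263136,  0.92635311, -0.08114245]), 'wrist_torque': array([ 0.05504188,  0.03462665, -0.03600316]), 'finger_force': 0.0, 'opening': 0.9987214206223558}
```

View pics/scene0.png

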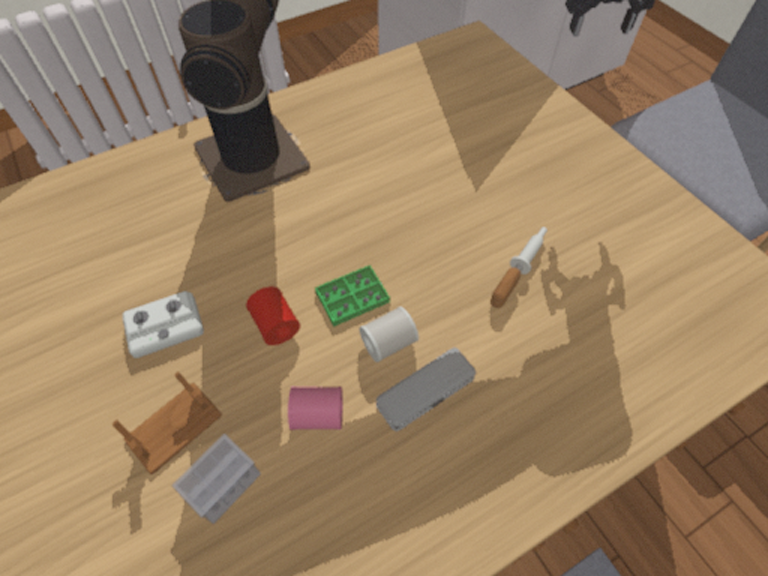

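View pics/top0.png

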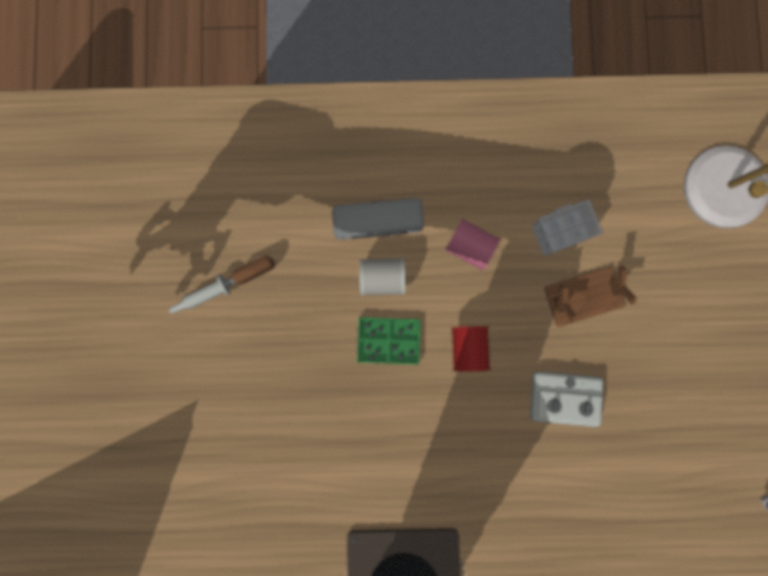

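The top picture shows the roller at about (222,285) with its tip to the left at (172,310). The white sleeve is at (382,277), with the case above it at (378,218) and the tray below at (389,341). The cradle is at (590,295), the caddy at (567,227) and the dock at (568,400).

Sleeve candidates are white (382,277), pink (473,243) and red (471,348). White is the one described, and I'll confirm it in a crop.

```bash
python3 - <<'E'
from h import *
c=cam('top'); im=c['image']; hsv=cv2.cvtColor(im,cv2.COLOR_RGB2HSV)
save(c,'crop1.png',(105,125,435,295),2.4)
def obj(m,box,z,name):
    k=np.zeros(m.shape,np.uint8); x0,y0,x1,y1=box; k[y0:y1,x0:x1]=m[y0:y1,x0:x1].astype(np.uint8)*255
    k=cv2.morphologyEx(k,cv2.MORPH_OPEN,np.ones((2,2),np.uint8))
    cs,_=cv2.findContours(k,cv2.RETR_EXTERNAL,cv2.CHAIN_APPROX_NONE); q=max(cs,key=cv2.contourArea)
    P=np.array([onz(c,u,v,z)[:2] for u,v in q[:,0]],np.float32)
    r=cv2.minAreaRect(P*1000); print(name,np.round(r[0],1),np.round(r[1],1),r[2].__round__(1),'px',np.round(cv2.minAreaRect(q)[0],1))
    return k
S=hsv[...,1];H=hsv[...,0];V=hsv[...,2]
obj((S<60)&(V>110),(225,165,285,205),.032,'sleeve')
obj((S<60)&(V>110),(105,165,165,215),.020,'rod')
obj((H<14)&(S>120)&(V<150),(145,160,190,200),.025,'handle')
obj((H<14)&(S>110),(355,170,430,225),.01,'cradle')
obj((S<70),(215,130,290,165),.036,'case')
obj((H>40)&(H<85)&(S>100),(230,205,290,250),.016,'tray')
obj((S<60)&(V>110),(345,240,410,290),.047,'dock')
obj((S<70),(350,130,405,172),.061,'caddy')
s=ctrl.get_state(); print(R.from_quat(s['tcp_rot']).as_matrix().round(3))
for u,v in [(255,185),(152,190)]: print(im[v,u],hsv[v,u])
E
```

```text
sleeve [522.5  21.9] [80.8 52.3] 88.7 px [255.5 187. ]
rod [500.6 348.4] [ 31.7 103.8] 20.3 px [131.7 198.6]
handle [545.3 249.5] [21.5 70.1] 25.7 px [168.8 180.6]
cradle [ 489.1 -344.2] [ 73.1 145.9] 16.0 px [393.9 197.2]
case [629.3  26.9] [ 64.4 159.1] 3.9 px [252.7 146.3]
tray [417.2  12.6] [103.7  73.6] 86.7 px [260.  227.5]
dock [ 310.5 -284.4] [116.3  81.2] 83.6 px [379.1 267.6]
caddy [ 603.  -291.8] [ 71.1 113.1] 20.0 px [378.1 151.6]
[[-0.904  0.428 -0.001]
 [ 0.428  0.904 -0.002]
 [ 0.    -0.002 -1.   ]]
[159 158 150] [ 27  14 159]
[77 74 70] [17 23 77]
```

View pics/crop1.png

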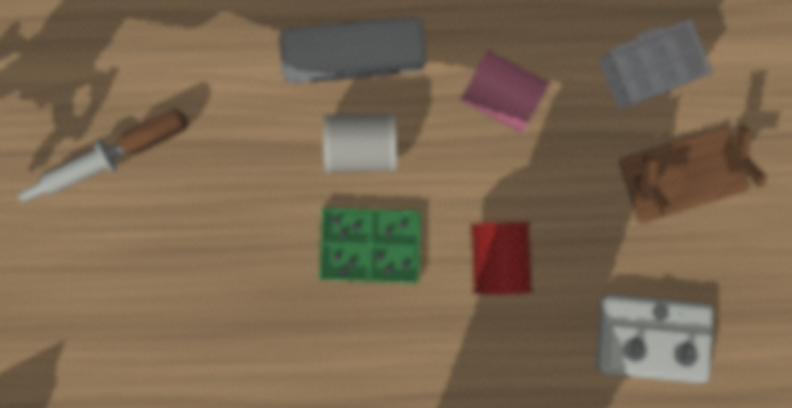

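The crop confirms it: the white tube at crop (360,143), full-frame (255,184.6), is the gel sleeve, and the pink (505,92) and red (502,258) ones are decoys. Next I'll enlarge the roller, sleeve and cradle in both views.

```bash
python3 - <<'E'
from h import *
t=cam('top');s=cam('scene')
B=[(t,105,160,200,220),(t,358,165,434,220),(s,320,145,370,210),(s,70,240,155,320),(t,235,165,275,205),(s,235,200,285,245)]
out=[]
for c,x0,y0,x1,y1 in B:
    k=min(266/(x1-x0),298/(y1-y0)); im=cv2.resize(c['image'][y0:y1,x0:x1,::-1],None,fx=k,fy=k,interpolation=cv2.INTER_CUBIC)
    print(x0,y0,round(k,3)); p=np.zeros((300,266,3),np.uint8); im=cv2.convertScaleAbs(im,alpha=1.4)[:300,:266]; p[:im.shape[0],:im.shape[1]]=im; out.append(p)
cv2.imwrite('pics/m1.png',np.vstack([np.hstack(out[:3]),np.hstack(out[3:])]))
E
```

```text
105 160 2.8
358 165 3.5
320 145 4.585
70 240 3.129
235 165 6.65
235 200 5.32
```

View pics/m1.png

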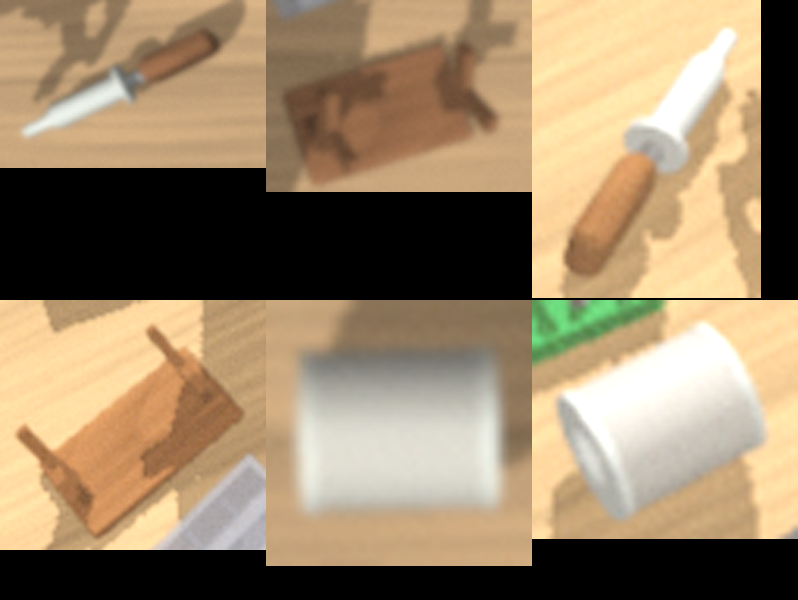

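```bash
python3 - <<'E'
from h import *
t=cam('top');s=cam('scene')
pr=lambda n,p:print(n,(np.array(p)*1000).round(1).tolist())
def rel(c,x0,y0,k,pts,z): return np.array([onz(c,x0+u/k,y0+v/k,z) for u,v in pts])
def quad(n,P): # A B D C ordering: A-B long, C-D long
    m=P.mean(0); d=(P[1]-P[0]+P[3]-P[2])/2; pr(n,m); print(np.degrees(np.arctan2(d[1],d[0])).round(2),np.hypot(*d[:2]).round(4),np.hypot(*((P[2]-P[0]+P[3]-P[1])/2)[:2]).round(4))
quad('cradle top',rel(t,358,165,3.5,[(20,98),(174,36),(52,186),(207,133)],.01))
quad('cradle scene',rel(s,70,240,3.129,[(97,235),(243,112),(38,165),(188,47)],.01))
quad('sleeve top',rel(t,235,165,6.65,[(34,50),(230,46),(34,212),(234,210)],.034))
pr('tip top',onz(t,113.2,207.5,.02)); pr('hend top',onz(t,181,175,.02))
pr('tip scene',rel(s,320,145,4.585,[(729-532,36)],.02)[0]); pr('hend scene',rel(s,320,145,4.585,[(584-532,254)],.02)[0])
# sub-pixel sleeve edges in top view: gradient extremum per column on saturation
sat=cv2.cvtColor(t['image'],cv2.COLOR_RGB2HSV)[...,1].astype(float)
E=[]
for rng,nm in(((166,180),'up'),((190,203),'lo')):
    L=[]
    for u in range(243,268):
        g=np.abs(np.gradient(sat[rng[0]:rng[1],u])); g[g<.3*g.max()]=0; L.append((u,rng[0]+(g*np.arange(len(g))).sum()/g.sum()))
    p=np.polyfit(*np.array(L).T,1); print(nm,p.round(4),np.polyval(p,255).round(2)); E.append(p)
p=np.mean(E,0); a=[onz(t,u,np.polyval(p,u),.032) for u in(240,270)]; pr('sleeve axis',a); d=a[1]-a[0]; print(np.degrees(np.arctan2(d[1],d[0])))
for u,v in((240.1,184.5),(269.9,184.5)): pr('end z.064',onz(t,u,v,.06))
# rod/handle midlines (saturation per column)
im=t['image'].astype(float)
E
```

```text
cradle top [489.0, -335.0, 10.0]
-71.01 0.1261 0.0738
cradle scene [491.5, -331.8, 10.0]
104.92 0.1264 0.0725
sleeve top [528.9, 23.1, 34.0]
-90.44 0.0774 0.0641
tip top [478.1, 397.1, 20.0]
hend top [560.1, 218.4, 20.0]
tip scene [482.3, 395.5, 20.0]
hend scene [564.1, 222.5, 20.0]
up [-3.550000e-02  1.812297e+02] 172.19
lo [-2.540000e-02  2.024972e+02] 196.02
sleeve axis [[529.7, 62.2, 32.0], [530.3, -16.0, 32.0]]
-89.55719814766589
end z.064 [526.7, 60.4, 60.0]
end z.064 [525.0, -14.9, 60.0]
```

```bash
cat >> h.py <<'E'
def row(p,yaw,pitch=0.,verbose=True):
    """row numbers to reach TCP p with tool x at world yaw (deg), tool down, pitched about tool y (deg)"""
    s=ctrl.get_state(); R0=R.from_quat(s['tcp_rot'])
    a=np.radians(yaw); x=[np.cos(a),np.sin(a),0]; y=[np.sin(a),-np.cos(a),0]
    R1=R.from_matrix(np.array([x,y,[0,0,-1]]).T)*R.from_euler('y',pitch,degrees=True)
    t=(R0.inv()*R1).as_rotvec()/(2*np.pi); d=R0.inv().apply(np.array(p)-s['eef_pos'])/.2
    print('row',t.round(4),d.round(4),'deg',(t*360).round(1)); 
E
python3 - <<'E'
from h import *
print(ctrl.finger_overhang)
row([.5465,.2515,.12],115)
E
```

```text
0.014
row [-1.000e-04  0.000e+00  1.101e-01] [-1.9305 -1.067   0.6255] deg [-0.   0.  39.6]
```

>>> {"method": "send_rows", "body": {
  "moves": "0 0 0.055 -0.97 -0.533 0.3 1; 0 0 0.055 -0.97 -0.533 0.3 1; 0 0 0.055 -0.97 -0.533 0.3 1; 0 0 0.055 -0.97 -0.533 0.3 1; 0 0 0.055 -0.97 -0.533 0.3 1",
  "newtons": 80
}}

```text
time: 0.98
eef_pos: [0.4199, 0.428, 0.1841]
tcp_rot: [0.386, 0.922, -0.001, -0.0]
contact_force: [0.7, 0.5, 0.7]
opening: 1.003
finger_force: 0.0
```

```bash
python3 - <<'E'
from h import *
row([.5465,.2515,.12],115)
E
```

```text
row [-0.0004  0.0001  0.0544] [-1.0728 -0.1675  0.3209] deg [-0.1  0.  19.6]
```

>>> {"method": "send_rows", "body": {
  "moves": "0 0 0.055 -0.97 -0.167 0.32 1; 0 0 0.055 -0.97 -0.167 0.32 1; 0 0 0.055 -0.97 -0.167 0.32 1; 0 0 0.055 -0.97 -0.167 0.32 1; 0 0 0.055 -0.97 -0.167 0.32 1"
}}

```text
time: 1.6
eef_pos: [0.5321, 0.2695, 0.1213]
tcp_rot: [0.538, 0.843, 0.0, -0.0]
contact_force: [-0.2, -0.1, -0.2]
opening: 1.003
finger_force: 0.0
```

```bash
python3 - <<'E'
from h import *
row([.5465,.2515,.12],115)
row([.5465,.2515,.022],115)
t=cam('top');s=cam('scene')
a=cv2.resize(t['image'][150:230,95:205],None,fx=3.6,fy=3.6,interpolation=2);b=cv2.resize(s['image'][130:210,310:420],None,fx=3.6,fy=3.6,interpolation=2)
cv2.imwrite('pics/g1.png',np.hstack([a,b])[...,::-1])
E
```

```text
row [-0.     -0.0001 -0.0001] [-0.1119  0.0274  0.0064] deg [-0. -0. -0.]
row [-0.     -0.0001 -0.0001] [-0.1122  0.0276  0.4964] deg [-0. -0. -0.]
```

View pics/g1.png

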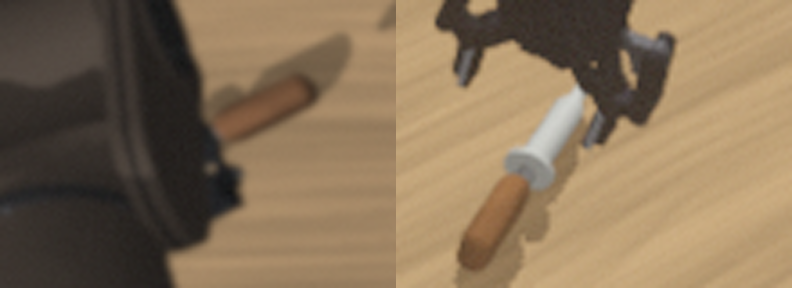

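The fingers straddle the roller axis: handle at (500,220) and gripper above (570,60) in the scene half. I'll move over the handle and descend.

>>> {"method": "send_rows", "body": {
  "moves": "0 0 0 -0.11 0.028 0 1; 0 0 0 -0.112 0.028 0.25 1; 0 0 0 -0.112 0.028 0.49 1; 0 0 0 -0.112 0.028 0.495 1; 0 0 0 -0.112 0.028 0.495 -1; 0 0 0 -0.112 0.028 0.495 -1; 0 0 0 -0.112 0.028 0.495 -1; 0 0 0 -0.112 0.028 0.495 -1; 0 0 0 -0.112 0.028 0.495 -1; 0 0 0 -0.112 0.028 0.495 -1",
  "newtons": 100
}}

```text
time: 2.95
eef_pos: [0.548, 0.2518, 0.0244]
tcp_rot: [0.537, 0.843, 0.001, 0.001]
contact_force: [-0.2, -0.4, 6.2]
opening: 0.266
finger_force: 98.4
```

```bash
python3 - <<'E'
from h import *
row([.53,.285,.10],270)
E
```

```text
row [ 1.000e-04  7.000e-04 -4.305e-01] [ 0.1882 -0.0098 -0.3783] deg [   0.     0.3 -155. ]
```

>>> {"method": "send_rows", "body": {
  "moves": "0 0 0 0 0 -0.2 -1; 0 0 0 0 0 -0.38 -1; 0 0 -0.43 0.2 0 -0.38 -1; 0 0 -0.43 0.2 0 -0.38 -1; 0 0 -0.43 0.2 0 -0.38 -1; 0 0 -0.43 0.2 0 -0.38 -1; 0 0 -0.43 0.2 0 -0.38 -1; 0 0 -0.43 0.2 0 -0.38 -1; 0 0 -0.43 0.2 0 -0.38 -1; 0 0 -0.43 0.2 0 -0.38 -1; 0 0 -0.43 0.2 0 -0.38 -1; 0 0 -0.43 0.2 0 -0.38 -1"
}}

```text
time: 4.45
eef_pos: [0.5289, 0.2875, 0.0976]
tcp_rot: [-0.365, 0.931, 0.0, -0.001]
contact_force: [-1.0, 0.8, -1.7]
opening: 0.263
finger_force: 98.2
```

```bash
python3 - <<'E'
from h import *
row([.53,.285,.10],270)
print(ctrl.get_state()['qpos'].round(2))
E
```

```text
row [ 2.000e-04 -1.000e-04 -1.311e-01] [ 0.0042 -0.0129 -0.012 ] deg [  0.1  -0.1 -47.2]
[ 0.33  0.29  1.86  0.    0.99 -1.99]
```

>>> {"method": "send_rows", "body": {
  "moves": "0 0 -0.09 0 0 0 -1; 0 0 -0.09 0 0 0 -1; 0 0 -0.09 0 0 0.1 -1; 0 0 -0.09 0 0 0.26 -1; 0 0 -0.09 0 0 0.34 -1; 0 0 -0.09 0 0 0.362 -1; 0 0 -0.09 0 0 0.364 -1; 0 0 -0.09 0 0 0.364 -1"
}}

```text
time: 5.45
eef_pos: [0.5304, 0.288, 0.0267]
tcp_rot: [-0.608, 0.794, -0.0, 0.001]
contact_force: [-0.5, 0.4, -1.5]
opening: 0.265
finger_force: 98.3
```

```bash
python3 - <<'E'
from h import *
s=ctrl.get_state();print(s['qpos'].round(2)); M=R.from_quat(s['tcp_rot']).as_matrix(); print(M.round(3))
E
```

```text
[ 0.33  0.4   1.88  0.    0.86 -2.55]
[[-0.261 -0.965  0.002]
 [-0.965  0.261  0.001]
 [-0.001 -0.002 -1.   ]]
```

>>> {"method": "send_rows", "body": {
  "moves": "0 0 0 0 0 0.012 -1; 0 0 0 0 0 0.012 1; 0 0 0 0 0 0.012 1; 0 0 0 0 0 0.012 1; 0 0 0 0 0 -0.1 1; 0 0 0 0 0 -0.33 1; 0 0 0.25 0 0 -0.33 1; 0 0 0.25 0 0 -0.33 1; 0 0 0.25 0 0 -0.33 1; 0 0 0.25 0 0 -0.33 1; 0 0 0.25 0 0 -0.33 1; 0 0 0.25 0 0 -0.33 1"
}}

```text
time: 6.95
eef_pos: [0.5294, 0.2876, 0.0915]
tcp_rot: [-0.088, 0.996, -0.0, -0.0]
contact_force: [-0.2, -0.1, -0.6]
opening: 0.998
finger_force: 0.0
```

```bash
python3 - <<'E'
from h import *
row([.5304,.288,.10],75)
print(ctrl.get_state()['qpos'].round(2))
E
```

```text
row [-0.     -0.      0.3196] [-0.0051  0.0011 -0.0426] deg [ -0.  -0. 115.]
[ 0.33  0.3   1.86 -0.    0.98 -1.42]
```

>>> {"method": "send_rows", "body": {
  "moves": "0 0 0.32 0 0 0 1; 0 0 0.32 0 0 0 1; 0 0 0.32 0 0 0 1; 0 0 0.32 0 0 0 1; 0 0 0.32 0 0 0 1; 0 0 0.32 0 0 0 1; 0 0 0.32 0 0 0 1; 0 0 0.32 0 0 0 1; 0 0 0.32 0 0 0 1; 0 0 0.32 0 0 0 1; 0 0 0.32 0 0 0 1; 0 0 0.32 0 0 0 1"
}}

```text
time: 8.45
eef_pos: [0.5295, 0.2876, 0.0915]
tcp_rot: [0.792, 0.611, -0.0, -0.0]
contact_force: [0.2, -0.3, 0.5]
opening: 0.998
finger_force: 0.0
```

```bash
python3 - <<'E'
from h import *
row([.5304,.288,.0235],75.1)
print(ctrl.get_state()['qpos'].round(2))
c=cam('scene'); im=c['image']; save(c,'s2.png',(200,60,480,270),2.8)
E
```

```text
row [-0.      0.      0.0005] [0.0032 0.0041 0.3399] deg [-0.   0.   0.2]
[ 0.33  0.3   1.86 -0.    0.98  0.59]
```

View pics/s2.png

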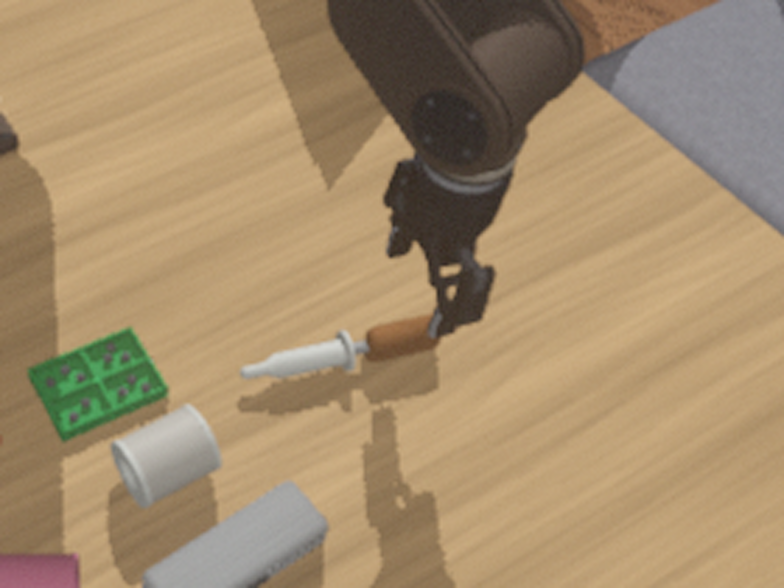

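The roller lies with its tip at crop (245,372), collar at (347,350) and handle under the gripper. I'll measure the tip and collar, then regrasp.

```bash
python3 - <<'E'
from h import *
c=cam('scene')
a=onz(c,200+244/2.8,60+372/2.8,.02);b=onz(c,200+346/2.8,60+350/2.8,.02);print(a,b,np.degrees(np.arctan2(*(a-b)[1::-1])))
print(proj(c,[.488,.1315,.02]))
E
```

```text
[0.48684087 0.13690348 0.02      ] [0.51497138 0.23402797 0.02      ] -106.1527888831566
(np.float64(285.655448712784), np.float64(194.05336589327575))
```

>>> {"method": "send_rows", "body": {
  "moves": "0 0 0 0 0.004 0.17 1; 0 0 0 0 0.004 0.33 1; 0 0 0 0 0.004 0.335 1; 0 0 0 0 0.004 0.335 -1; 0 0 0 0 0.004 0.335 -1; 0 0 0 0 0.004 0.335 -1; 0 0 0 0 0.004 0.335 -1; 0 0 0 0 0.004 0.335 -1; 0 0 0 0 0.004 0.335 -1",
  "newtons": 110
}}

```text
time: 9.68
eef_pos: [0.5314, 0.2879, 0.0261]
tcp_rot: [0.792, 0.61, 0.001, 0.0]
contact_force: [0.9, 0.2, 5.5]
opening: 0.261
finger_force: 108.0
```

```bash
python3 - <<'E'
from h import *
row([.5295,.27,.038],90.)
E
```

```text
row [ 0.0004 -0.0002 -0.0411] [-0.089   0.0137 -0.0598] deg [  0.1  -0.1 -14.8]
```

>>> {"method": "send_rows", "body": {
  "moves": "0 0 0 0 0 -0.07 -1; 0 0 -0.041 -0.05 0.014 -0.07 -1; 0 0 -0.041 -0.089 0.014 -0.07 -1; 0 0 -0.041 -0.089 0.014 -0.07 -1; 0 0 -0.041 -0.089 0.014 -0.07 -1"
}}

```text
time: 10.3
eef_pos: [0.5282, 0.2696, 0.0385]
tcp_rot: [0.708, 0.706, -0.0, -0.0]
contact_force: [0.5, -0.0, -1.3]
opening: 0.264
finger_force: 107.5
```

```bash
python3 - <<'E'
from h import *
row([.5295,.27,.038],90.)
s=cam('scene');t=cam('top')
a=cv2.resize(s['image'][160:250,230:350],None,fx=6.6,fy=6.6,interpolation=2)
b=cv2.resize(t['image'][150:220,200:280],None,fx=4,fy=4,interpolation=2)
im=a[:,:,::-1].copy(); cv2.imwrite('pics/t1.png',im)
np.save('t.npy',b)
for p in ([.5295,.108,.032],[.5295,.060,.032],[.5295,.060,.064]): print((np.array(proj(s,p))-[230,160])*6.6)
E
```

```text
row [-0.0001  0.     -0.0003] [0.0021 0.0063 0.0024] deg [-0.   0.  -0.1]
[377.48738933 312.66383035]
[270.36235595 368.31476901]
[273.68911012 324.98594583]
```

View pics/t1.png

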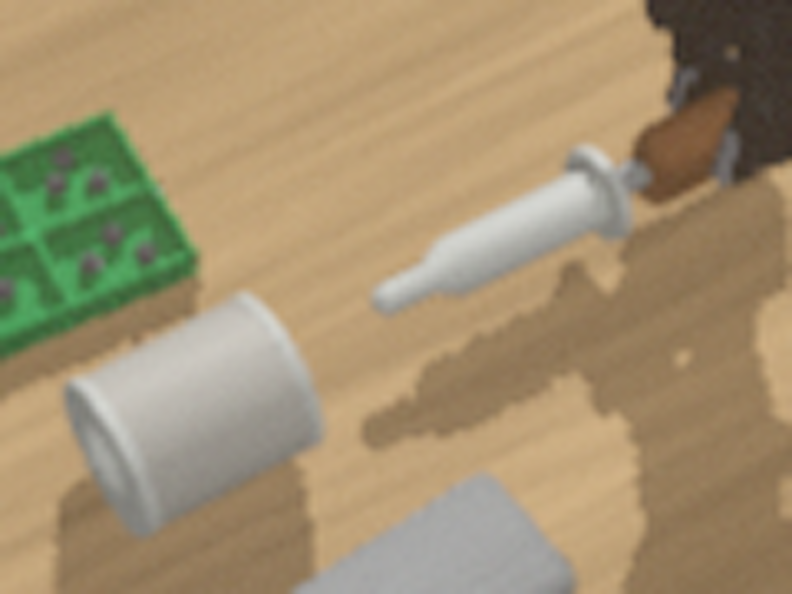

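The tip is at crop (376,301) and the sleeve's near-end centre at about (276,360). They look aligned to within about 2 mm, so I'll check x in the top view numerically.

```bash
python3 - <<'E'
from h import *
t=cam('top'); sat=cv2.cvtColor(t['image'],cv2.COLOR_RGB2HSV)[...,1].astype(int)
print(proj(t,[.5295,.108,.032]),proj(t,[.5295,.175,.032]))
for u in (196,200,204,208,212,216,220,224,228,246,252,258,264): print(u,sat[168:202,u].tolist())
E
```

```text
(np.float64(222.40870339430197), np.float64(185.04188811180077)) (np.float64(196.70525798910333), np.float64(185.6266318032509))
196 [94, 94, 93, 94, 93, 93, 93, 93, 93, 93, 95, 95, 94, 87, 66, 30, 13, 9, 10, 9, 11, 10, 10, 17, 52, 85, 97, 96, 96, 96, 97, 97, 97, 98]
200 [96, 96, 96, 95, 95, 94, 93, 93, 95, 93, 94, 94, 94, 88, 67, 31, 9, 9, 10, 9, 10, 10, 12, 25, 60, 87, 97, 95, 96, 97, 95, 97, 96, 96]
204 [96, 96, 96, 94, 95, 95, 93, 93, 94, 94, 93, 94, 95, 89, 65, 29, 11, 8, 9, 9, 9, 9, 11, 26, 60, 88, 94, 97, 97, 95, 97, 97, 97, 96]
208 [95, 97, 94, 97, 97, 95, 94, 96, 95, 93, 94, 94, 92, 86, 62, 27, 10, 10, 10, 9, 10, 10, 12, 28, 61, 90, 97, 97, 96, 96, 97, 96, 97, 95]
212 [96, 95, 97, 93, 95, 94, 94, 93, 94, 95, 98, 96, 95, 95, 93, 84, 54, 18, 11, 10, 11, 19, 44, 77, 92, 97, 96, 98, 96, 97, 97, 98, 97, 98]
216 [96, 96, 93, 95, 94, 94, 95, 95, 95, 96, 94, 94, 95, 97, 97, 92, 69, 27, 9, 8, 13, 34, 71, 91, 95, 96, 95, 96, 95, 96, 96, 96, 96, 97]
220 [98, 98, 96, 96, 95, 94, 95, 95, 96, 92, 97, 96, 97, 96, 98, 93, 73, 31, 13, 10, 14, 39, 74, 93, 96, 96, 97, 97, 97, 94, 95, 97, 96, 97]
224 [96, 96, 95, 96, 94, 95, 95, 95, 95, 94, 95, 96, 96, 96, 96, 98, 95, 96, 94, 93, 96, 97, 97, 95, 96, 97, 97, 95, 98, 96, 98, 97, 96, 95]
228 [96, 97, 96, 98, 98, 96, 95, 94, 96, 96, 94, 98, 96, 95, 98, 96, 97, 97, 96, 97, 94, 97, 98, 95, 96, 97, 97, 97, 97, 97, 97, 97, 97, 98]
246 [95, 93, 96, 90, 67, 36, 18, 16, 17, 16, 15, 17, 16, 16, 15, 14, 15, 15, 15, 16, 16, 16, 15, 15, 16, 15, 17, 26, 49, 79, 93, 96, 97, 96]
252 [93, 95, 93, 89, 67, 36, 18, 14, 15, 14, 15, 17, 18, 16, 15, 13, 15, 17, 15, 15, 15, 18, 15, 15, 16, 16, 15, 29, 57, 84, 95, 96, 97, 96]
258 [95, 93, 94, 87, 58, 28, 15, 16, 13, 15, 16, 16, 16, 14, 15, 16, 14, 14, 15, 15, 15, 17, 15, 15, 17, 16, 18, 29, 58, 85, 94, 96, 97, 97]
264 [95, 98, 92, 81, 50, 23, 15, 14, 14, 15, 14, 17, 15, 16, 15, 16, 15, 15, 15, 15, 15, 17, 17, 17, 17, 16, 17, 33, 65, 90, 96, 96, 97, 97]
```

>>> {"method": "send_rows", "body": {
  "moves": "0 0 -0.003 0 0.012 0 -1; 0 0 -0.003 -0.05 0.012 0 -1; 0 0 -0.003 -0.1 0.012 0 -1; 0 0 -0.003 -0.15 0.012 0 -1; 0 0 -0.003 -0.2 0.012 0 -1; 0 0 -0.003 -0.25 0.012 0 -1; 0 0 -0.003 -0.3 0.012 0 -1; 0 0 -0.003 -0.35 0.012 0 -1; 0 0 -0.003 -0.4 0.012 0 -1; 0 0 -0.003 -0.43 0.012 0 -1; 0 0 -0.003 -0.43 0.012 0 -1"
}}

```text
time: 11.82
eef_pos: [0.5308, 0.1831, 0.0385]
tcp_rot: [0.701, 0.713, 0.0, -0.0]
contact_force: [0.1, -0.1, -1.0]
opening: 0.256
finger_force: 107.5
```

```bash
python3 - <<'E'
from h import *
t=cam('top'); sat=cv2.cvtColor(t['image'],cv2.COLOR_RGB2HSV)[...,1].astype(float)
def mid(u,lo=160,hi=205):
    k=np.where(sat[lo:hi,u]<55)[0]+lo
    if len(k)==0:return None
    a,b=k[0],k[-1]; A=a-(55-sat[a,u])/(sat[a-1,u]-sat[a,u]); B=b+(55-sat[b,u])/(sat[b+1,u]-sat[b,u]); return round((A+B)/2,2),round(B-A,1)
for u in range(212,276,3): print(u,mid(u),proj(t,[.53,onz(t,u,184,.032)[1],.032])[1].round(2))
s=cam('scene'); save(s,'t2.png',(220,150,340,240),6.6)
E
```

```text
212 (np.float64(185.2), np.float64(5.2)) 185.09
215 (np.float64(185.05), np.float64(14.8)) 185.02
218 (np.float64(185.16), np.float64(9.5)) 184.95
221 (np.float64(184.95), np.float64(9.7)) 184.88
224 (np.float64(184.85), np.float64(9.9)) 184.81
227 (np.float64(184.77), np.float64(9.7)) 184.75
230 (np.float64(184.7), np.float64(9.8)) 184.68
233 (np.float64(184.64), np.float64(9.9)) 184.61
236 (np.float64(184.56), np.float64(9.8)) 184.54
239 (np.float64(183.5), np.float64(14.5)) 184.47
242 (np.float64(184.5), np.float64(24.4)) 184.41
245 (np.float64(184.25), np.float64(23.8)) 184.34
248 (np.float64(184.25), np.float64(23.8)) 184.27
251 (np.float64(184.16), np.float64(23.7)) 184.2
254 (np.float64(184.06), np.float64(23.6)) 184.13
257 (np.float64(184.01), np.float64(23.8)) 184.06
260 (np.float64(183.9), np.float64(23.7)) 184.0
263 (np.float64(183.75), np.float64(23.9)) 183.93
266 (np.float64(183.73), np.float64(24.0)) 183.86
269 (np.float64(184.49), np.float64(22.1)) 183.79
272 None 183.72
275 None 183.65
```

View pics/t2.png

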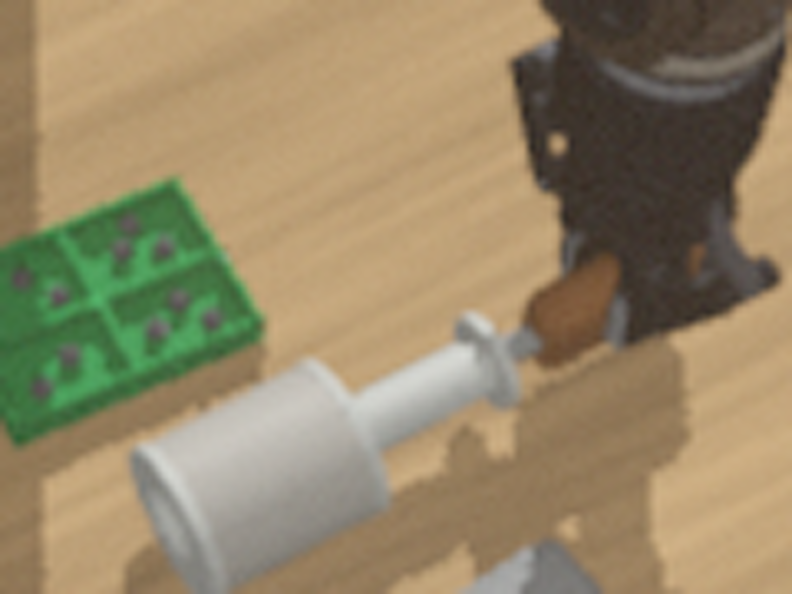

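The rod is in the bore and well aligned, with sleeve centre at crop (265,470) and collar at (487,360). Continuing until the collar pushes the sleeve.

>>> {"method": "send_rows", "body": {
  "moves": "0 0 0 -0.05 0 0 -1; 0 0 0 -0.1 0 0 -1; 0 0 0 -0.15 0 0 -1; 0 0 0 -0.2 0 0 -1; 0 0 0 -0.25 0 0 -1; 0 0 0 -0.29 0 0 -1; 0 0 0 -0.32 0 0 -1; 0 0 0 -0.345 0 0 -1; 0 0 0 -0.37 0 0 -1; 0 0 0 -0.37 0 0 -1"
}}

```text
time: 13.18
eef_pos: [0.5321, 0.1092, 0.0385]
tcp_rot: [0.701, 0.713, -0.0, 0.0]
contact_force: [0.2, 0.4, -2.3]
opening: 0.259
finger_force: 107.4
```

```bash
python3 - <<'E'
from h import *
t=cam('top'); sat=cv2.cvtColor(t['image'],cv2.COLOR_RGB2HSV)[...,1].astype(float)
for u in range(232,296):
    k=np.where(sat[160:205,u]<55)[0]+160; print(u,(k[0],k[-1],len(k)) if len(k) else None,end=' ')
E
```

```text
232 (np.int64(161), np.int64(204), 44) 233 (np.int64(160), np.int64(204), 41) 234 (np.int64(160), np.int64(204), 36) 235 (np.int64(160), np.int64(204), 42) 236 (np.int64(160), np.int64(202), 30) 237 (np.int64(160), np.int64(185), 25) 238 (np.int64(170), np.int64(185), 6) 239 (np.int64(182), np.int64(186), 5) 240 (np.int64(182), np.int64(186), 5) 241 (np.int64(182), np.int64(186), 5) 242 (np.int64(182), np.int64(187), 6) 243 (np.int64(177), np.int64(190), 14) 244 (np.int64(175), np.int64(192), 18) 245 (np.int64(173), np.int64(195), 23) 246 (np.int64(173), np.int64(196), 24) 247 (np.int64(173), np.int64(196), 24) 248 (np.int64(173), np.int64(196), 24) 249 (np.int64(173), np.int64(195), 23) 250 (np.int64(173), np.int64(195), 23) 251 (np.int64(173), np.int64(195), 23) 252 (np.int64(173), np.int64(195), 23) 253 (np.int64(173), np.int64(195), 23) 254 (np.int64(173), np.int64(195), 23) 255 (np.int64(173), np.int64(195), 23) 256 (np.int64(173), np.int64(195), 23) 257 (np.int64(173), np.int64(195), 23) 258 (np.int64(173), np.int64(195), 23) 259 (np.int64(172), np.int64(195), 24) 260 (np.int64
[... 322 characters left out ...]
int64(195), 24) 269 (np.int64(172), np.int64(195), 24) 270 (np.int64(172), np.int64(195), 24) 271 (np.int64(172), np.int64(195), 24) 272 (np.int64(172), np.int64(195), 24) 273 (np.int64(172), np.int64(195), 24) 274 (np.int64(173), np.int64(195), 23) 275 (np.int64(179), np.int64(192), 13) 276 (np.int64(181), np.int64(185), 5) 277 (np.int64(181), np.int64(185), 5) 278 (np.int64(181), np.int64(185), 5) 279 (np.int64(181), np.int64(185), 5) 280 (np.int64(181), np.int64(185), 5) 281 (np.int64(181), np.int64(185), 5) 282 (np.int64(181), np.int64(185), 5) 283 (np.int64(181), np.int64(184), 4) 284 None 285 None 286 None 287 None 288 None 289 None 290 None 291 None 292 None 293 None 294 None 295 None
```

The sleeve now spans columns 244.5–275 (it was 240–270) and sits against the collar, with the tip out to 283.5. Before lifting, I'll check the cradle estimate with projected fork points in both views.

```bash
python3 - <<'E'
from h import *
t=cam('top');s=cam('scene')
print('tip y',onz(t,283.6,184,.032))
C=np.array([.490,-.333]);a=np.radians(-73);d=np.array([np.cos(a),np.sin(a)]);n=np.array([-d[1],d[0]])
out=[]
for c,b in((t,(355,160,435,225)),(s,(70,235,155,325))):
    k=min(400/(b[2]-b[0]),600/(b[3]-b[1])); im=np.ascontiguousarray(cv2.convertScaleAbs(cv2.resize(c['image'][b[1]:b[3],b[0]:b[2],::-1],None,fx=k,fy=k,interpolation=2),alpha=1.7))
    for e in(-1,1):
        for w in(-1,1):
            for p,col in((np.r_[C+e*.0515*d+w*.024*n,.078],(255,0,0)),(np.r_[C+e*.064*d+w*.038*n,.01],(0,255,0))):
                u,v=proj(c,p); cv2.circle(im,(int((u-b[0])*k+k/2),int((v-b[1])*k+k/2)),3,col,-1)
    p=np.zeros((430,400,3),np.uint8); p[:im.shape[0],:im.shape[1]]=im[:430]; out.append(p); print(k)
cv2.imwrite('pics/c1.png',np.hstack(out))
E
```

```text
tip y [ 0.52858311 -0.05139503  0.032     ]
5.0
4.705882352941177
```

View pics/c1.png

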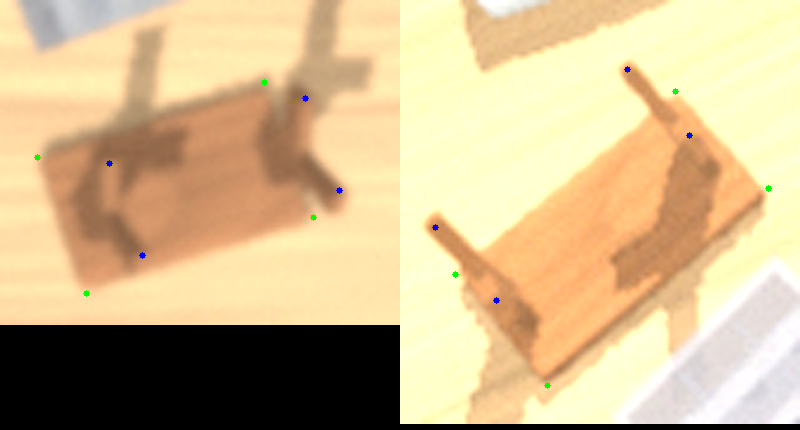

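The overlay fits: green board corners land within about 1–2 mm, and the blue fork tips are centred in both views ((627,68) and (435,227) coincide). Lifting now.

>>> {"method": "send_rows", "body": {
  "moves": "0 0 0 0 0 -0.03 -1; 0 0 0 0 0 -0.1 -1; 0 0 0 0 0 -0.2 -1; 0 0 0 0 0 -0.35 -1; 0 0 0 0 0 -0.5 -1; 0 0 0 0 0 -0.6 -1; 0 0 0 0 0 -0.65 -1; 0 0 0 0 0 -0.65 -1"
}}

```text
time: 14.32
eef_pos: [0.5324, 0.1096, 0.1695]
tcp_rot: [0.701, 0.714, 0.001, 0.001]
contact_force: [-0.6, 0.1, -2.1]
opening: 0.259
finger_force: 107.7
```

```bash
python3 - <<'E'
from h import *
row([.4616,-.2401,.17],108)
s=cam('scene');st=ctrl.get_state();print(st['eef_pos'],st['wrist_torque'])
save(s,'l1.png',(190,100,340,215),5.2)
p=st['eef_pos']
for n,q in(('tip',[.530,p[1]-.1606,p[2]-.006]),('seat',[.530,p[1]-.0971,p[2]-.006]),('sleeve-end bore',[.53,p[1]-.1346,p[2]-.01])): print(n,((np.array(proj(s,q))-[190,100])*5.2).round())
E
```

```text
row [ 0.0003  0.     -0.0471] [-1.7418 -0.3861 -0.0035] deg [  0.1   0.  -17. ]
[0.5318324  0.10957359 0.168339  ] [ 0.09457595 -0.00544049  0.04263025]
tip [199. 565.]
seat [335. 498.]
sleeve-end bore [256. 542.]
```

View pics/l1.png

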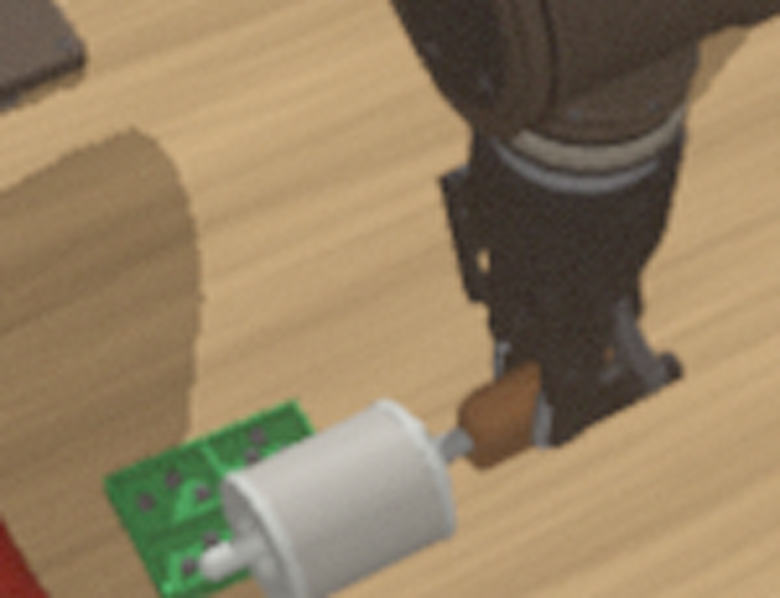

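The sleeve hangs seated on the level rod; the tip is at (205,562) against a predicted (199,565), so nothing sagged. Carrying it to the cradle.

>>> {"method": "send_rows", "body": {
  "moves": "0 0 0 -0.04 -0.01 0 -1; 0 0 0 -0.12 -0.03 0 -1; 0 0 0 -0.22 -0.05 0 -1; 0 0 0 -0.32 -0.07 0 -1; 0 0 -0.01 -0.42 -0.09 0 -1; 0 0 -0.02 -0.52 -0.12 0 -1; 0 0 -0.03 -0.62 -0.14 0 -1; 0 0 -0.04 -0.72 -0.16 0 -1; 0 0 -0.047 -0.82 -0.18 0 -1; 0 0 -0.047 -0.9 -0.2 0 -1; 0 0 -0.047 -0.96 -0.21 0 -1; 0 0 -0.047 -0.99 -0.22 0 -1"
}}

```text
time: 15.88
eef_pos: [0.4915, -0.09, 0.1684]
tcp_rot: [0.589, 0.808, -0.0, -0.0]
contact_force: [-0.5, -0.4, -3.0]
opening: 0.262
finger_force: 107.8
```

```bash
python3 - <<'E'
from h import *
row([.4616,-.2401,.17],108)
print(ctrl.get_state()['qpos'].round(2))
E
```

```text
row [-0.     -0.     -0.0003] [-0.6682 -0.3728 -0.0079] deg [-0.  -0.  -0.1]
[-0.38 -0.02  2.07  0.    1.1  -0.7 ]
```

>>> {"method": "send_rows", "body": {
  "moves": "0 0 0 -0.04 -0.02 0 -1; 0 0 0 -0.12 -0.07 0 -1; 0 0 0 -0.22 -0.12 0 -1; 0 0 0 -0.32 -0.18 0 -1; 0 0 0 -0.42 -0.24 0 -1; 0 0 0 -0.52 -0.29 0 -1; 0 0 0 -0.6 -0.335 0 -1; 0 0 0 -0.65 -0.365 0 -1; 0 0 0 -0.668 -0.373 0 -1; 0 0 0 -0.668 -0.373 0 -1"
}}

```text
time: 17.12
eef_pos: [0.462, -0.2392, 0.1685]
tcp_rot: [0.588, 0.809, 0.0, -0.0]
contact_force: [-0.2, -0.1, -2.7]
opening: 0.262
finger_force: 107.8
```

```bash
python3 - <<'E'
from h import *
row([.4616,-.2401,.068],108)
t=cam('top');s=cam('scene'); st=ctrl.get_state();p=st['eef_pos'];print(p)
d=np.array([np.cos(np.radians(-73)),np.sin(np.radians(-73)),0])
z=p[2]-.006
for c,n in((t,'top'),(s,'scene')):
    h=cv2.cvtColor(c['image'],cv2.COLOR_RGB2HSV); tip=proj(c,[*(p+d*.1606)[:2],z]); sc=proj(c,[*(p+d*.0971)[:2],z-.004]); print(n,'pred tip',np.round(tip,1),'sleeve',np.round(sc,1))
    m=((h[...,1]<50)&(h[...,2]>100)).astype(np.uint8); x,y=map(int,sc)
    k,l,stt,cen=cv2.connectedComponentsWithStats(m); i=l[y,x]; print(stt[i],cen[i].round(1))
    q=np.argwhere(l==i)[:,::-1]; v=np.array(tip)-sc; v/=np.linalg.norm(v); pr=(q-np.array(sc))@v; j=pr.argsort()[-6:]; print('tip obs',q[j].mean(0), 'pred extent',np.linalg.norm(np.array(tip)-sc).round(1),'obs',pr.max().round(1),pr.min().round(1))
E
```

```text
row [ 0.     -0.0001 -0.0001] [-0.004  -0.0031  0.5023] deg [ 0. -0. -0.]
[ 0.4620252  -0.23881994  0.16843176]
top pred tip [439.6 182.8] sleeve [412.3 191.8]
[     0      0    512    384 191575] [252.5 193.3]
tip obs [510.83333333   1.66666667] pred extent 28.8 obs 153.8 -451.4
scene pred tip [ 60.1 280.7] sleeve [ 90.4 257.9]
[  59  204   61   80 2460] [ 92.  245.2]
tip obs [ 60.  279.5] pred extent 38.0 obs 37.8 -45.6
```

>>> {"method": "send_rows", "body": {
  "moves": "0 0 0 -0.004 -0.003 0.05 -1; 0 0 0 -0.004 -0.003 0.13 -1; 0 0 0 -0.004 -0.003 0.22 -1; 0 0 0 -0.004 -0.003 0.31 -1; 0 0 0 -0.004 -0.003 0.38 -1; 0 0 0 -0.004 -0.003 0.43 -1; 0 0 0 -0.004 -0.003 0.46 -1; 0 0 0 -0.004 -0.003 0.48 -1; 0 0 0 -0.004 -0.003 0.49 -1; 0 0 0 -0.004 -0.003 0.49 -1"
}}

```text
time: 18.48
eef_pos: [0.4618, -0.2404, 0.0708]
tcp_rot: [0.588, 0.809, 0.0, 0.0]
contact_force: [0.2, 0.4, -2.9]
opening: 0.263
finger_force: 107.7
```

```bash
python3 - <<'E'
from h import *
row([.4616,-.2401,.068],108)
t=cam('top');s=cam('scene'); p=ctrl.get_state()['eef_pos']
sat=cv2.cvtColor(s['image'],cv2.COLOR_RGB2HSV)
d=np.array([np.cos(np.radians(-73)),np.sin(np.radians(-73)),0])
sc=proj(s,[*(p+d*.0971)[:2],p[2]-.01]); tip=proj(s,[*(p+d*.1606)[:2],p[2]-.006]); print(tip,sc)
m=((sat[...,1]<50)&(sat[...,2]>100)).astype(np.uint8); k,l,stt,cen=cv2.connectedComponentsWithStats(m); i=l[int(sc[1]),int(sc[0])]; print(stt[i],cen[i])
print(ctrl.get_state()['contact_force'],ctrl.get_state()['wrist_torque'])
E
```

```text
row [ 0.      0.0001 -0.0001] [ 0.0018 -0.0005  0.0138] deg [ 0.  0. -0.]
(np.float64(80.80359276435513), np.float64(296.9075855061009)) (np.float64(107.1637657305753), np.float64(275.92760071950454))
[  80  254   51   45 1292] [105.7995356  276.07817337]
[ 1.37796887 -0.20791015 -1.14008809] [ 0.12149552  0.01597217 -0.01400024]
```

>>> {"method": "send_rows", "body": {
  "moves": "0 0 0 0 0 0.006 -1; 0 0 0 0 0 0.011 -1; 0 0 0 0 0 0.015 -1; 0 0 0 0 0 0.015 -1"
}}

```text
time: 19.08
eef_pos: [0.4622, -0.2406, 0.0684]
tcp_rot: [0.588, 0.809, 0.0, 0.001]
contact_force: [-1.4, 1.6, 3.8]
opening: 0.262
finger_force: 108.8
```

>>> {"method": "send_rows", "body": {
  "moves": "0 0 0 0 0 0.015 -0.4; 0 0 0 0 0 0.015 -0.3; 0 0 0 0 0 0.015 -0.1; 0 0 0 0 0 0.015 0.3; 0 0 0 0 0 0.015 0.3; 0 0 0 0 0 0.015 0.3",
  "newtons": 20
}}

```text
time: 19.82
eef_pos: [0.4616, -0.2403, 0.0645]
tcp_rot: [0.588, 0.809, -0.0, -0.0]
contact_force: [-0.3, 0.5, 0.0]
opening: 0.649
finger_force: 0.0
```

```bash
python3 - <<'E'
from h import *
s=cam('scene'); p=ctrl.get_state()['eef_pos']
h=cv2.cvtColor(s['image'],cv2.COLOR_RGB2HSV)
m=((h[...,1]<50)&(h[...,2]>100)).astype(np.uint8); k,l,stt,cen=cv2.connectedComponentsWithStats(m); i=l[277,107]; print(stt[i],cen[i].round(1))
C=np.array([.490,-.333]);a=np.radians(-73);d=np.array([np.cos(a),np.sin(a)])
print('pred sleeve c',proj(s,[*C,.058]),'tip',proj(s,[*(C+.0635*d),.062]))
E
```

```text
[  80  255   52   45 1289] [105.9 276.5]
pred sleeve c (np.float64(107.74119642727138), np.float64(276.2263948325848)) tip (np.float64(81.49806477433614), np.float64(297.1424353296069))
```

>>> {"method": "send_rows", "body": {
  "moves": "0 0 0 0 0 -0.05 0.3; 0 0 0 0 0 -0.2 0.3; 0 0 0 0 0 -0.45 0.3; 0 0 0 0 0 -0.7 0.3; 0 0 0 0.3 0 -0.8 0.3; 0 0 0 0.6 0 -0.8 0.3; 0 0 0 0.9 0 -0.8 0.3; 0 0 0 0.9 0 -0.8 0.3; 0 0 0 0.9 0 -0.8 0.3; 0 0 0 0.9 0 -0.8 0.3"
}}

```text
time: 21.12
eef_pos: [0.4066, -0.0701, 0.225]
tcp_rot: [0.589, 0.808, -0.0, 0.0]
contact_force: [-0.2, -0.9, 0.0]
opening: 0.648
finger_force: 0.0
```

```bash
python3 - <<'E'
from h import *
C=np.array([.490,-.333]);a=np.radians(-73);d=np.array([np.cos(a),np.sin(a)])
s=cam('scene');t=cam('top')
h=cv2.cvtColor(s['image'],cv2.COLOR_RGB2HSV)
m=((h[...,1]<50)&(h[...,2]>100)).astype(np.uint8); k,l,stt,cen=cv2.connectedComponentsWithStats(m); i=l[277,107]; print(stt[i],cen[i].round(1))
h=cv2.cvtColor(t['image'],cv2.COLOR_RGB2HSV)
def sample(c,hh,lab,z):  # along the resting axis, mm from seat
    print(lab,[(int(r*1000),*[int(x) for x in hh[tuple(np.round(proj(c,[*(C+r*d),z])[::-1]).astype(int))]]) for r in np.arange(-.14,.0721,.004)])
sample(t,h,'top',.075)
E
```

```text
[  80  255   52   45 1282] [105.9 276.5]
top [(-140, 16, 102, 127), (-136, 13, 121, 93), (-132, 12, 127, 94), (-128, 13, 124, 76), (-124, 13, 127, 76), (-120, 12, 124, 74), (-115, 12, 122, 73), (-111, 13, 119, 75), (-107, 12, 126, 75), (-103, 12, 126, 73), (-99, 12, 122, 75), (-95, 12, 124, 74), (-91, 12, 122, 75), (-87, 13, 127, 76), (-83, 12, 123, 79), (-79, 12, 123, 81), (-75, 12, 126, 79), (-71, 12, 123, 79), (-67, 12, 124, 80), (-63, 12, 118, 78), (-59, 13, 52, 78), (-55, 60, 3, 83), (-51, 60, 3, 83), (-47, 60, 3, 83), (-43, 50, 9, 83), (-39, 60, 8, 98), (-35, 45, 10, 105), (-31, 45, 10, 102), (-27, 45, 9, 111), (-23, 25, 14, 110), (-19, 25, 14, 108), (-15, 24, 12, 107), (-11, 25, 14, 107), (-7, 25, 14, 107), (-3, 26, 17, 107), (0, 30, 14, 106), (4, 26, 17, 107), (8, 30, 13, 116), (12, 26, 16, 124), (16, 27, 16, 148), (20, 23, 16, 146), (24, 26, 14, 148), (28, 27, 16, 146), (32, 27, 16, 148), (36, 26, 14, 149), (40, 34, 12, 155), (44, 43, 12, 144), (48, 48, 10, 126), (52, 30, 13, 115), (56, 24, 20, 128), (60, 16, 81, 139), (64, 16, 92, 142), (68, 16, 97, 142), (72, 16, 96, 141)]
```

```bash
python3 -c "
from plant import ctrl; print(ctrl.sign_off())"
```

```text
the job is handed in; nothing more can be done
None
```

The lint roller is back together and handed in: the sleeve is on the rod against the collar, the roller rests in both cradle forks with the sleeve hanging clear, and I saw no sign that the arm touched the sleeve or moved anything else (about 21 s used).

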